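# Open the screw press, park its ram and draw out the shuttle

## Task

Open the small hand screw press: turn its handwheel counter-clockwise, letting your hand rise with it and neither pulling nor leaning on it, until the ram comes up firm against the rubber buffer inside the head; stop there without crushing the buffer. Then pull the shuttle by its knob all the way out towards the front with the terminal block still in its pocket, let go, and leave the other things on the bench alone.

Things in the scene. Friction and masses are not known exactly. Their poses are not given: they have to be found in the camera images.
- press: Grey C-shaped screw press fixed to the bench: base plate 320 x 130 x 15 mm, rear column, head over the plate (top at 128 mm, brass bush to 138 mm), with only spindle and wheel above it. Origin: bench top, on the vertical spindle axis. -x points to the front (the way the shuttle comes out), +x to the column, z up. Base reaches 210 mm to the front, 110 mm to the rear, of the origin.
- wheel (a point): Centre of the black handwheel (disc, 52 mm diameter, ribbed rim 16 mm high), on the spindle axis at half rim height; at first 176 mm above the bench, 38 mm above the bush; its hub stands 17 mm above this point. Grip across the rim from above. Counter-clockwise from above it rises 4 mm per rad (25 mm a turn), and it stays where left. Free turning before the buffer: 1.25 to 4 rad, unseen.
- wheel_float (a joint): How far the wheel has been pulled up (+) or pressed down (-) on its springs along the spindle, m; 0 when no one pushes, 5 N for each mm. More than 4 mm (20 N) either way strains the hub.
- buffer (a joint): Squeeze of the hidden rubber buffer in the head, m: 0 until the ram meets it. Wheel torque while turning: about 0.12 to 0.15 N m free, then 0.2 N m more per mm of squeeze (0.8 per rad). Firm: 0.3 to 0.4 N m. Over 0.0028 m (0.7 N m): crushed. At rest, friction (0.12 N m) may act either way; let go, it springs back to about 0.0006 m. Parked: over 0.0003 m. Noisy reading.
- shuttle (a joint): How far the aluminium shuttle is drawn out to the press's front (-x), m: 0 home under the ram, 0.06 fully out at its end stop. Slides with about 3 N. While the ram is down its nose sits in the pocket and blocks the shuttle (free once the ram has risen 4 mm).
- shuttle_knob (a point): Centre of the upright black pull knob on the front end of the shuttle: 18 mm diameter, 30 mm high, 61 mm above the bench, 120 mm in front of the spindle axis when the shuttle is home. The top faces of the shuttle's guide rails lie at 27 mm, 31 to 43 mm to either side of the middle.
- pocket (a point): Middle of the pocket in the shuttle (15 x 41 mm inside, open at the top, walls up to 37 mm above the bench, long side across the shuttle), under the ram when home.
- block_center (a point): Centre of the green terminal block, 12 x 38 x 11 mm, lying loose in the pocket.
- pliers: Bystander: small cutters with blue-black grips, 170 x 55 x 14 mm, beside the press; origin at the underside's centre.
- screwdriver: Bystander: screwdriver, 178 mm long, 23 mm high, beside the press; origin at the underside's centre.
- spare_block: Bystander: green terminal block 12 x 27 x 11 mm on the bench; origin at the underside's centre.

How it is judged:
On the way, in this order (a step that is already met when the one before it is completed fails the run):
1. the ram is wound up firm against the buffer (squeezed over 0.3 mm) (value of joint buffer above 0.0003 m), for 0.2 s.
2. the shuttle is drawn out (over 54 mm) (value of joint shuttle above 0.054 m), for 0.2 s.
At the end, for the whole second after the job is handed in: The ram is parked with the buffer squeezed 0.3 to 2.5 mm, the shuttle is drawn out over 54 of its 60 mm and at rest, and the terminal block lies in its pocket (centre within 6 mm sideways and 10 mm in all of the pocket's middle) (value of joint buffer between 0.0003 and 0.0025 m and value of joint shuttle above 0.054 m and velocity of joint shuttle below 0.01 m/s and horizontal distance between block_center and pocket below 0.006 m and distance between block_center and pocket below 0.01 m); the robot touches nothing.
It fails at once if the buffer is crushed (squeezed over 2.8 mm, about 0.7 N m at the wheel) (value of joint buffer above 0.0028 m).
It fails at once if the wheel is pulled up or pressed down with over 20 N (value of joint wheel_float above 0.004 m or value of joint wheel_float below -0.004 m).
It fails at once if the pliers, screwdriver or spare block is disturbed (moved over 20 mm) (distance of any of pliers, screwdriver, spare_block from where it was at the start of the episode above 0.02 m).
It also fails if it takes over 72 s, if anything falls off the work surface, if the arm or the gripper's body presses on something with over 40 N, if the wrist force passes 120 N, or if a joint passes its speed limit or range.

## Robot

A 7-joint arm with a two-finger parallel gripper is mounted at the origin on a cart in front of the work surface, level with it; the furniture and walls round the work are solid. World frame = base frame: x ahead of the robot, y to its left, z up, the work surface at z = 0. Lengths are in m, angles in rad, forces in N, time in s.
With the tool pointing down it reaches from about 0.4 to 0.85 m from the base axis. Payload 10.4 kg.
Tool frame: the origin (TCP) lies at the very end of the fingers, on their centre line; the grasp point (between the pads) lies 19 mm behind it (manip.grip_depth is the distance from the TCP to the grasp point, in m); z points along the fingers, y is the direction in which the jaws open and shut (so a half turn about z gives the same grasp; the last joint's range is limited). The gripper opens to 85 mm and grips with 20 to 120 N. Pads are 22 mm wide; open, the fingers measure 114 mm over their backs; the gripper's body (76 mm by 85 mm) begins 54 mm behind the grasp point. The pads swing forward as they close: fully open they stand 13 mm farther back than shut.
Start: joints at [1.199, 0.332, -0.065, 1.46, 0.022, 1.35, -0.088], TCP at [0.214, -0.587, 0.231] pointing down, gripper open.
Joint ranges: [-2.6, 2.6], [-0.5, 2.12], [-1.47, 1.34], [0.16, 2.42], [-1.27, 4.41], [0.06, 2.06], [-2.6, 2.6]. Speed limits (rad/s): [2.22, 2.22, 2.79, 2.79, 3.14, 3.14, 3.14].

## Interface

Orientations are given as a unit quaternion [x, y, z, w].
In Python, from workcell import manip gives the robot as it stands.
- The arm moves only by the tool step_arm, never from a script. Its argument "motion" is a list of rows, each a list of 6 numbers: the shift along the tool's x, y, z in mm, then the turn, a rotation vector about the tool's x, y, z in degrees. A call has 1 to 20 rows; each row shifts and turns the pose as measured when the row begins, along the tool's axes as they then stand; what a row does not reach is not made up. A row lasts 1/8 s, in which the tool goes at most 62.5 mm and 10.7 degrees, less where a joint would pass 70% of its speed; a pose out of reach is approached as far as the arm can. A call with a gripper value outside its range is refused whole. "jaw" is the finger opening in mm, from 0 to 85.4, set as the call begins (left out, the last holds). The fingers move at their own pace and stop on an object; "force" is the grip in N (left out, the last holds). Time passes only in rows, so rows that do not move let the fingers close. It gives the time, the measured TCP pose, the force and the opening at its end, in the units of the state.
- manip.get_obs(): the state, without advancing time (a new reading comes with each control period).
- manip.camera(name): name is "side" or "top" or "wrist"; returns the picture (400x640x3 uint8, blue, green, red); there is no depth.
- manip.camera_info(name): a dict with "camera_matrix" (3x3 intrinsics, pixels), "R" (3x3) and "t" (3): a world point X has camera coordinates R X + t. Camera axes: x right, y down, z forward; pixel columns grow to the right and rows downward; lengths in m; the calibration is good to about 2 mm. A picture is of the moment at which its call begins: read the wrist's pose just before it. camera_info takes no time and is no camera call; for the wrist camera it gives the pose at the moment of the call.
- manip.hand_in(): hands the job in, once; it reports no verdict.
The state is a dict: "clock": time; "joint_pos": joint angles; "joint_velocities": joint speeds; "tau": joint torques, N m; "position": TCP position; "ee_rot": TCP orientation; "ft_force": force on the tool from outside, world axes, zero at the start; "torque": the same for the moment, N m; "grip_width": opening from 0.0 (shut) to 1.0 (fully open).
Only numpy, scipy, OpenCV 4.12 (cv2) and the standard library are available. Lean on these libraries where they do the work, as an engineer would, in place of code of your own. Each camera call takes 0.05 s, during which the arm holds its last target.

## Working session

There is one attempt and no reset: what is moved stays moved. The work goes in short steps, Python scripts to look and compute and a tool call to move; the robot and the scene stay as the last step left them, time stands still between calls to the robot, and variables do not carry over. Pictures are saved under pics/ and viewed, and the job is handed in when it is done.

Besides the shell and the picture viewer there is one more tool, called after "Emit:" in YAML: its name, and indented under it one key for each argument. step_arm: Moves the arm, as the interface text tells. Its arguments: {"type":"object","properties":{"motion":{"type":"array"},"jaw":{"type":"number"},"force":{"type":"number"}},"required":["motion"]}

```bash
ls; mkdir -p pics
python3 - <<'E'
from workcell import manip
import cv2
o=manip.get_obs();print(o)
for n in("top","side"):
    cv2.imwrite(f"pics/{n}0.png",manip.camera(n)); i=manip.camera_info(n);print(n,i)
print(manip.grip_depth)
E
```

```text
pics
{'clock': 0.0, 'joint_pos': array([ 1.19938641,  0.3329087 , -0.0647047 ,  1.46094754,  0.02159168,
        1.34992174, -0.08848683]), 'joint_velocities': array([-0.00189554, -0.0004504 , -0.00062563, -0.00127976, -0.00080776,
       -0.00021845, -0.00167462]), 'tau': array([-1.17652944e-03, -6.25441074e+01,  4.83837223e-02, -3.91604984e+01,
        1.61390734e-02,  9.88706772e-03,  9.76275572e-06]), 'position': array([ 0.21347909, -0.58699859,  0.23048999]), 'ee_rot': array([ 9.84826491e-01,  1.73540277e-01, -1.58695915e-04, -7.27963528e-04]), 'ft_force': array([ 0.07196436, -0.69599486,  0.0077373 ]), 'torque': array([ 5.83232877e-02, -5.04223086e-02,  7.46882811e-05]), 'grip_width': 1.0020862878628778}
top {'camera_matrix': array([[500.18907467,   0.        , 322.51029843],
       [  0.        , 500.18907467, 201.70251763],
       [  0.        ,   0.        ,   1.        ]]), 'R': array([[ 0.0325126 , -0.99945575, -0.00558004],
       [-0.97907885, -0.03072671, -0.20114787],
       [ 0.20086694,  0.01200314, -0.97954499]]), 't': array([0.0425876 , 0.59780836, 1.07634819])}
side {'camera_matrix': array([[425.60187207,   0.        , 320.63984307],
       [  0.        , 425.60187207, 196.14168065],
       [  0.        ,   0.        ,   1.        ]]), 'R': array([[-0.99199998, -0.12547275,  0.01387883],
       [-0.06538061,  0.41660994, -0.90673123],
       [ 0.10798801, -0.90038478, -0.42148054]]), 't': array([0.59347093, 0.14164853, 0.88116962])}
0.0187
```

View pics/top0.png

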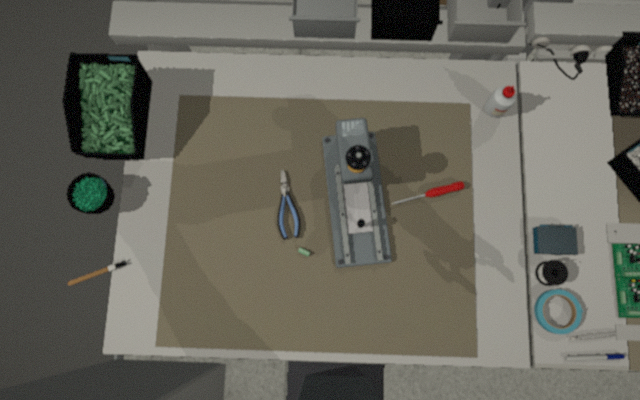

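View pics/side0.png

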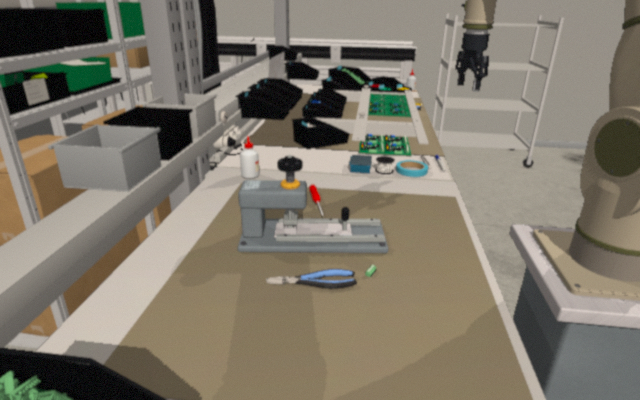

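Top view: wheel near (357,158), knob near (361,223), pliers on the left, spare block near (304,251), screwdriver on the right. I'll zoom in for exact pixels.

Run:
```python
import cv2
a=cv2.imread("pics/top0.png")[105:280,260:480];cv2.imwrite("pics/top0z.png",cv2.resize(a,None,fx=3.4,fy=3.4,interpolation=cv2.INTER_CUBIC))
a=cv2.imread("pics/side0.png")[145:300,225:400];cv2.imwrite("pics/side0z.png",cv2.resize(a,None,fx=3.8,fy=3.8,interpolation=cv2.INTER_CUBIC))
```

```text
(no output)
```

View pics/top0z.png

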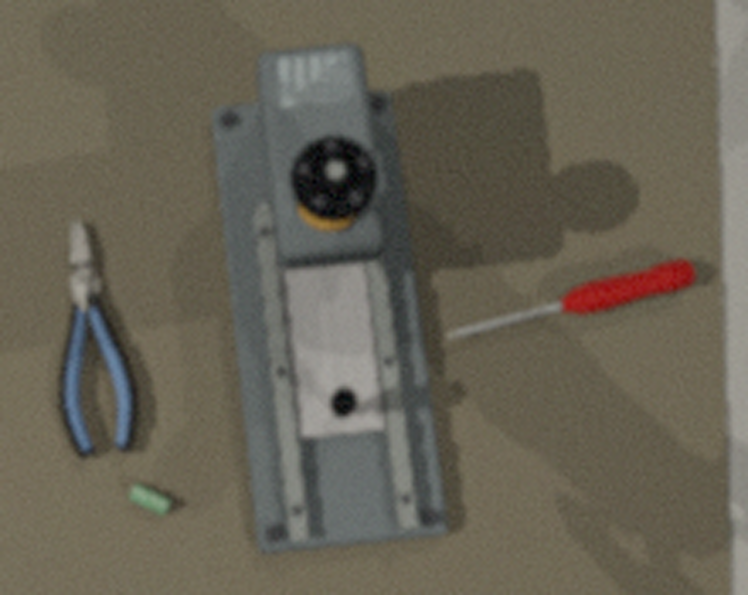

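View pics/side0z.png

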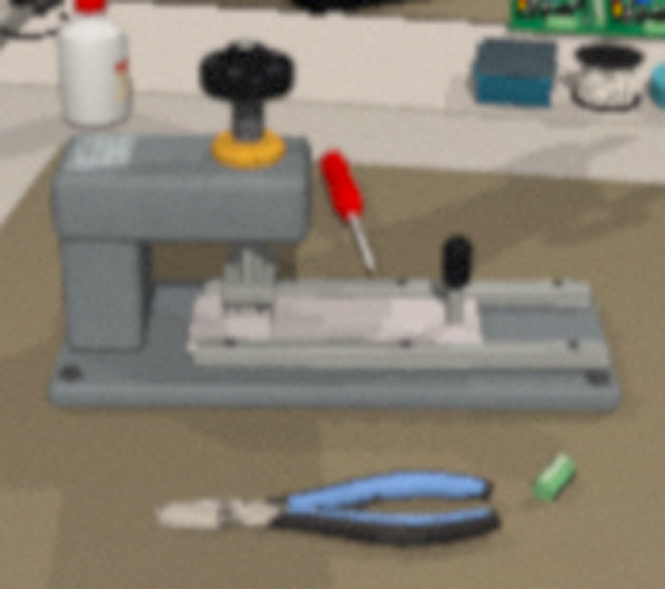

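```bash
cat > h.py <<'E'
from workcell import manip
import numpy as np,cv2
from scipy.optimize import least_squares
from scipy.spatial.transform import Rotation as Ro
def proj(n,X):
    i=manip.camera_info(n); c=(i['R']@np.atleast_2d(X).T).T+i['t']; p=c@i['camera_matrix'].T; return p[:,:2]/p[:,2:]
def z2p(u,s,off): return (np.array(u)+.5)/s-.5+np.array(off)
E
python3 - <<'E'
from h import *
T=[((334,180),(0,0,.178)),((344,401),(-.12,0,.07)),((260,549),(-.21,.065,.013)),((445,532),(-.21,-.065,.013)),((214,108),(.11,.065,.015))]
S=[((247,75),(0,0,.176)),((457,262),(-.12,0,.061)),((618,402),(-.21,.065,0.002)),((50,400),(.11,.065,0.002))]
def f(p):
    c,s=np.cos(p[2]),np.sin(p[2]);r=[]
    for n,L,sc,off in(("top",T,3.4,(260,105)),("side",S,3.8,(225,145))):
        for u,X in L:
            W=[p[0]+c*X[0]-s*X[1],p[1]+s*X[0]+c*X[1],X[2]]
            r.append((proj(n,W)[0]-z2p(u,sc,off)))
    return np.array(r).ravel()
r=least_squares(f,[.6,0,0],loss='soft_l1');print(r.x);print(f(r.x).reshape(-1,2).round(2))
p=r.x;print("knob",p[0]-.12*np.cos(p[2]),p[1]-.12*np.sin(p[2]))
E
```

```text
[ 0.66820152 -0.01118033  0.12869802]
[[ 0.59 -0.24]
 [ 0.45  0.07]
 [-0.23  1.53]
 [ 1.31  1.08]
 [-0.02 -0.53]
 [-0.36  0.05]
 [-0.29  0.41]
 [ 0.23  2.73]
 [-0.96  1.71]]
knob 0.5491939412548442 -0.026581499234661778
```

Press fits to about 1 px: axis (0.668, -0.011), yaw 0.129; knob (0.549, -0.027). Moving the tool above it.

Emit:
step_arm:
  motion:
    - [30,-18,-8,0,0,0]
    - [40,-25,-8,0,0,0]
    - [40,-25,-8,0,0,0]
    - [40,-25,-4,0,0,0]
    - [40,-25,-4,0,0,0]
    - [40,-25,0,0,0,0]
    - [40,-25,0,0,0,0]
    - [40,-25,0,0,0,0]
    - [40,-25,0,0,0,0]
    - [40,-25,0,0,0,0]
    - [40,-25,0,0,0,0]
    - [40,-25,0,0,0,0]
    - [40,-25,0,0,0,0]
    - [40,-25,0,0,0,0]
  jaw: 85
  force: 60

```text
clock: 1.85
position: [0.6217, -0.0644, 0.2586]
ee_rot: [0.986, 0.169, -0.003, -0.003]
ft_force: [-0.3, -0.4, -0.2]
grip_width: 0.998
```

```bash
cat > s.py <<'E'
from h import *
o=manip.get_obs()
R=Ro.from_quat(o['ee_rot'])
x=R.as_matrix()
print('t',round(o['clock'],2),'p',o['position'].round(4),'yaw',np.degrees(np.arctan2(x[1,0],x[0,0])).round(1),'tz',x[:,2].round(3),'q',o['joint_pos'].round(3),'F',o['ft_force'].round(2),'M',o['torque'].round(3),'w',o['grip_width'].round(3))
import sys
if len(sys.argv)>3:
    t=np.array([float(a) for a in sys.argv[1:4]])
    print('delta tool mm',(x.T@(t-o['position'])*1000).round(1))
E
python3 s.py .668 -.011 .26
```

```text
Traceback (most recent call last):
  File "s.py", line 5, in <module>
    print('t',round(o['clock'],2),'p',o['position'].round(4),'yaw',np.degrees(np.arctan2(x[1,0],x[0,0])).round(1),'tz',x[:,2].round(3),'q',o['joint_pos'].round(3),'F',o['ft_force'].round(2),'M',o['torque'].round(3),'w',o['grip_width'].round(3))
                                                                                                                                                                                                                           ^^^^^^^^^^^^^^^^^^^^^
AttributeError: 'float' object has no attribute 'round'
```

```bash
sed -i "s/o\['grip_width'\].round(3)/round(o['grip_width'],3)/" s.py
python3 s.py .668 -.011 .26
```

```text
t 1.85 p [ 0.6217 -0.0644  0.2586] yaw 19.4 tz [-0.008  0.005 -1.   ] q [ 0.404  0.368 -0.491  1.391  0.167  1.433 -1.315] F [-0.34 -0.41 -0.19] M [-0.055  0.04  -0.01 ] w 0.998
delta tool mm [ 61.4 -34.9  -1.5]
```

Emit:
step_arm:
  motion:
    - [0,0,0,0,0,10]
    - [0,0,0,0,0,10]
    - [0,0,0,0,0,10]
    - [0,0,0,0,0,10]
    - [0,0,0,0,0,10]
    - [0,0,0,0,0,10]
    - [0,0,0,0,0,3]
    - [0,0,0,0,0,0]

```text
clock: 2.85
position: [0.6216, -0.0585, 0.2535]
ee_rot: [0.923, -0.384, -0.009, -0.001]
ft_force: [0.9, -0.2, -0.4]
grip_width: 0.993
```

```bash
python3 s.py .668 -.011 .25
```

```text
t 2.85 p [ 0.6216 -0.0585  0.2535] yaw -45.2 tz [-0.016  0.008 -1.   ] q [ 0.278  0.354 -0.332  1.4    0.106  1.423 -2.412] F [ 0.88 -0.19 -0.43] M [-0.065 -0.036  0.039] w 0.993
delta tool mm [ -0.9 -66.4   3.1]
```

```bash
echo "print('level deg (tool)',np.degrees(x.T@np.cross(x[:,2],[0,0,-1])).round(2))" >>s.py; python3 s.py
```

```text
t 2.85 p [ 0.6216 -0.0585  0.2535] yaw -45.2 tz [-0.016  0.008 -1.   ] q [ 0.278  0.354 -0.332  1.4    0.106  1.423 -2.412] F [ 0.88 -0.19 -0.43] M [-0.065 -0.036  0.039] w 0.993
level deg (tool) [0.32 0.98 0.  ]
```

Emit:
step_arm:
  motion:
    - [0,-22,0,0,0,0]
    - [0,-22,0,0,0,0]
    - [0,-20,0,0,0,0]
    - [0,0,0,0,0,0]

```text
clock: 3.35
position: [0.6675, -0.0129, 0.2519]
ee_rot: [0.924, -0.382, -0.01, -0.0]
ft_force: [0.1, 0.8, -0.4]
grip_width: 1.0
```

```bash
python3 s.py .668 -.011 .25
python3 - <<'E'
from h import *
print(proj("wrist",[[.668,-.011,.193],[.668,-.011,.176]]))
cv2.imwrite("pics/w1.png",manip.camera("wrist"))
E
```

```text
t 3.35 p [ 0.6675 -0.0129  0.2519] yaw -44.9 tz [-0.018  0.008 -1.   ] q [ 0.191  0.455 -0.341  1.268  0.138  1.459 -2.49 ] F [ 0.14  0.84 -0.41] M [-0.024  0.015 -0.072] w 1.0
delta tool mm [-1.  -1.7  1.9]
level deg (tool) [ 0.41  1.06 -0.  ]
[[317.98900622 217.62419749]
 [318.11174536 209.65675914]]
```

View pics/w1.png

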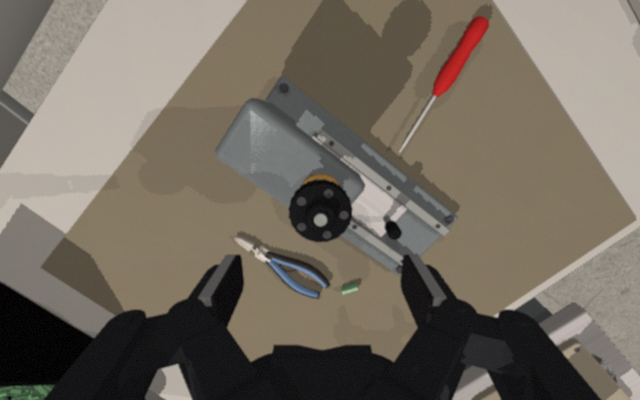

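Wrist view: hub at (320,219), 2 px from prediction, centred between the fingers (242…402).

Run:
```python
from h import *
i=manip.camera_info("wrist");c=-i['R'].T@i['t']
for uv,z in(((320,219),.193),((392,230),.072)):
    d=i['R'].T@np.linalg.inv(i['camera_matrix'])@[uv[0],uv[1],1]; print(c+d*(z-c[2])/d[2])
```

```text
[ 0.66568992 -0.01245216  0.193     ]
[ 0.55301519 -0.02975208  0.072     ]
```

Emit:
step_arm:
  motion:
    - [0,-1.3,0,0.4,1.0,0]
    - [0,0,15,0,0,0]
    - [0,0,20,0,0,0]
    - [0,0,0,0,0,0]

```text
clock: 3.9
position: [0.6665, -0.0162, 0.2147]
ee_rot: [0.924, -0.383, 0.0, 0.001]
ft_force: [-0.2, 0.0, -0.0]
grip_width: 0.996
```

```bash
python3 s.py .667 -.0117 .152
```

```text
t 3.9 p [ 0.6665 -0.0162  0.2147] yaw -45.1 tz [-0.    -0.002 -1.   ] q [ 0.195  0.455 -0.338  1.346  0.152  1.366 -2.499] F [-0.25  0.   -0.02] M [-0.01  -0.03  -0.026] w 0.996
delta tool mm [-2.9 -3.6 62.7]
level deg (tool) [ 0.11 -0.08  0.  ]
```

Emit:
step_arm:
  motion:
    - [-3,-3.5,0,0,0,0]
    - [0,0,0,0,0,0]

```text
clock: 4.15
position: [0.667, -0.0116, 0.2156]
ee_rot: [0.924, -0.383, 0.001, 0.001]
ft_force: [-0.5, 0.3, -0.1]
grip_width: 0.995
```

```bash
python3 s.py .667 -.0117 .152
```

```text
t 4.15 p [ 0.667  -0.0116  0.2156] yaw -45.1 tz [ 0.001 -0.002 -1.   ] q [ 0.188  0.454 -0.338  1.345  0.152  1.367 -2.506] F [-0.5   0.35 -0.06] M [0.027 0.002 0.051] w 0.995
delta tool mm [-0.  -0.  63.6]
level deg (tool) [ 0.07 -0.12 -0.  ]
```

Emit:
step_arm:
  motion:
    - [0,0,15,0,0,-1]
    - [0,0,15,0,0,-1]
    - [0,0,15,0,0,0]
    - [0,0,12,0,0,0]
    - [0,0,6,0,0,0]
    - [0,0,0,0,0,0]

```text
clock: 4.9
position: [0.6667, -0.012, 0.1475]
ee_rot: [0.931, -0.366, 0.0, 0.001]
ft_force: [0.1, -0.2, 0.2]
grip_width: 0.996
```

```bash
python3 s.py .667 -.0117 .152
```

```text
t 4.9 p [ 0.6667 -0.012   0.1475] yaw -42.9 tz [-0.    -0.002 -1.   ] q [ 0.193  0.499 -0.339  1.428  0.171  1.244 -2.483] F [ 0.06 -0.2   0.16] M [-0.001  0.019 -0.035] w 0.996
delta tool mm [ 0.1 -0.4 -4.5]
level deg (tool) [ 0.12 -0.08  0.  ]
```

Emit:
step_arm:
  motion:
    - [0,0,-3.5,0,0,0]
    - [0,0,0,0,0,0]
    - [0,0,0,0,0,0]
    - [0,0,0,0,0,0]
  jaw: 45
  force: 40

```text
clock: 5.4
position: [0.6675, -0.0116, 0.1529]
ee_rot: [0.931, -0.366, 0.001, 0.001]
ft_force: [0.7, -0.1, -0.1]
grip_width: 0.594
```

```bash
python3 s.py .667 -.0117 .152
```

```text
t 5.4 p [ 0.6675 -0.0116  0.1529] yaw -42.9 tz [ 0.002 -0.002 -1.   ] q [ 0.193  0.495 -0.34   1.423  0.17   1.251 -2.482] F [ 0.65 -0.07 -0.1 ] M [-0.079  0.062 -0.03 ] w 0.594
delta tool mm [-0.3  0.4  0.9]
level deg (tool) [ 0.01 -0.18  0.  ]
```

Emit:
step_arm:
  motion:
    - [0,0,0,0,0,0]
    - [0,0,0,0,0,0]

```text
clock: 5.65
position: [0.6675, -0.0116, 0.1528]
ee_rot: [0.931, -0.366, 0.001, 0.001]
ft_force: [0.6, 0.3, -0.1]
grip_width: 0.598
```

```bash
python3 s.py .667 -.0117 .152
python3 - <<'E'
from h import *
cv2.imwrite("pics/w2.png",manip.camera("wrist"));cv2.imwrite("pics/s2.png",cv2.resize(manip.camera("side")[100:260,200:400],None,fx=4,fy=3.7))
E
```

```text
t 5.65 p [ 0.6675 -0.0116  0.1528] yaw -42.9 tz [ 0.002 -0.002 -1.   ] q [ 0.193  0.495 -0.34   1.423  0.17   1.251 -2.482] F [ 0.61  0.27 -0.14] M [ 0.008 -0.045 -0.047] w 0.598
delta tool mm [-0.3  0.4  0.8]
level deg (tool) [ 0.01 -0.18  0.  ]
```

View pics/w2.png

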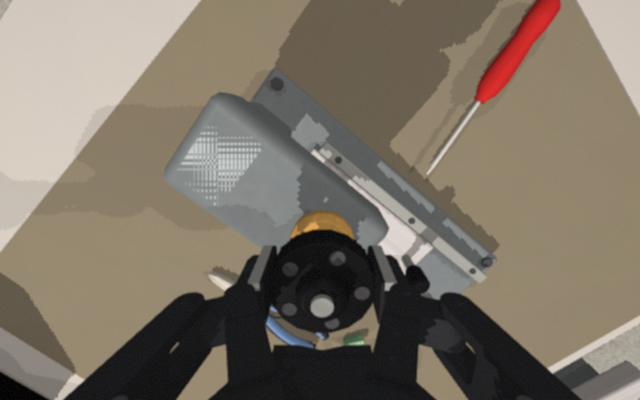

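View pics/s2.png

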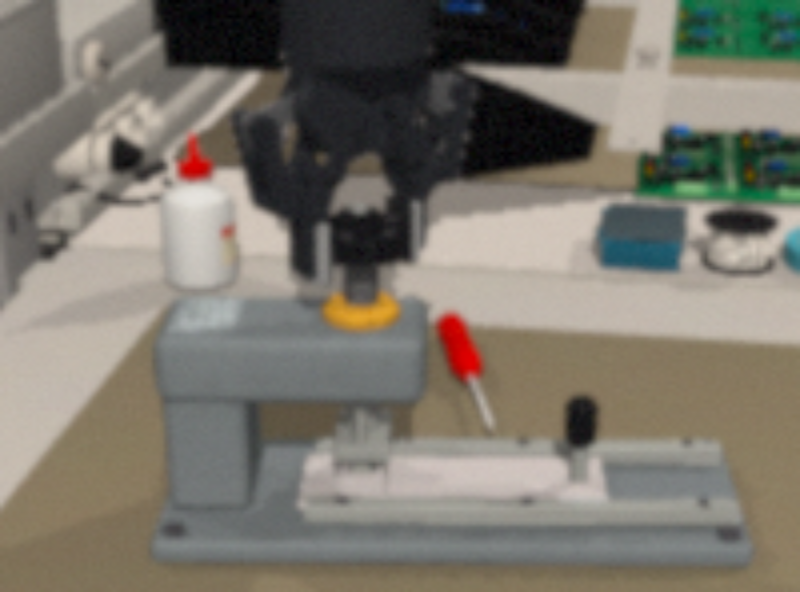

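Wheel held squarely between the pads, knob and shuttle untouched. Starting to turn.

Emit:
step_arm:
  motion:
    - [0,0,-0.4,0,0,-6]
    - [0,0,-0.4,0,0,-6]
    - [0,0,-0.4,0,0,-6]
    - [0,0,-0.4,0,0,-6]

```text
clock: 6.25
position: [0.6677, -0.0114, 0.1545]
ee_rot: [0.987, -0.159, 0.001, 0.001]
ft_force: [0.9, 0.2, -0.5]
grip_width: 0.593
```

```bash
cat > m.py <<'E'
from h import *
import sys
# reference at grasp: yaw -42.9, z .1528
tot=float(sys.argv[1]) if len(sys.argv)>1 else 0
L=[];F=[]
for k in range(int(sys.argv[2]) if len(sys.argv)>2 else 4):
    o=manip.get_obs();L.append(o['torque'][2]);F.append(o['ft_force']);manip.camera('side')
x=Ro.from_quat(o['ee_rot']).as_matrix();p=o['position']
yaw=np.degrees(np.arctan2(x[1,0],x[0,0]));d=(yaw+42.9)%360
if d>340:d-=360
print('t',round(o['clock'],2),'turned',round(d,1),'Mz',np.round(L,3),'mean',np.mean(L).round(3),'F',np.mean(F,0).round(2),'z lag mm (ideal-actual)',round((.1528+.004*np.radians(d)-p[2])*1000,2),'p',p.round(4),'w',round(o['grip_width'],3),'j7',o['joint_pos'][6].round(3))
print('xy delta tool mm',(x.T@(np.array([.6675,-.0116,p[2]])-p)*1000).round(2),'F tool',(x.T@np.mean(F,0)).round(2),'level',np.degrees(x.T@np.cross(x[:,2],[0,0,-1])).round(2))
E
python3 m.py
```

```text
t 6.4 turned 24.3 Mz [-0.223  0.19   0.075  0.069] mean 0.028 F [ 0.35  0.57 -0.18] z lag mm (ideal-actual) 0.0 p [ 0.6677 -0.0114  0.1545] w 0.592 j7 -2.081
xy delta tool mm [-0.1   0.25 -0.  ] F tool [ 0.15 -0.65  0.18] level [ 0.05 -0.17 -0.  ]
```

Emit:
step_arm:
  motion:
    - [0,0,-0.4,0,0,-6]
    - [0,0,-0.4,0,0,-6]
    - [0,0,-0.4,0,0,-6]
    - [0,0,-0.4,0,0,-6]
    - [0,0,-0.4,0,0,-6]
    - [0,0,-0.4,0,0,-6]

```text
clock: 7.2
position: [0.6677, -0.0111, 0.157]
ee_rot: [0.988, 0.153, 0.001, 0.001]
ft_force: [0.4, 0.4, -0.0]
grip_width: 0.594
```

```bash
python3 m.py
```

```text
t 7.35 turned 60.2 Mz [-0.195  0.079  0.054  0.118] mean 0.014 F [0.   0.38 0.24] z lag mm (ideal-actual) 0.07 p [ 0.6677 -0.0111  0.1569] w 0.596 j7 -1.491
xy delta tool mm [-0.34  0.46  0.  ] F tool [ 0.11 -0.36 -0.24] level [ 0.12 -0.12  0.  ]
```

Emit:
step_arm:
  motion:
    - [0,0,-0.35,0,0,-5]
    - [0,0,-0.35,0,0,-5]

```text
clock: 7.65
position: [0.6677, -0.0109, 0.1577]
ee_rot: [0.972, 0.235, 0.001, 0.001]
ft_force: [0.6, 0.9, -0.3]
grip_width: 0.592
```

```bash
python3 m.py
```

```text
t 7.8 turned 69.9 Mz [-0.212  0.127  0.094  0.117] mean 0.031 F [-0.14  0.71 -0.03] z lag mm (ideal-actual) 0.04 p [ 0.6677 -0.011   0.1576] w 0.592 j7 -1.332
xy delta tool mm [-0.43  0.48  0.  ] F tool [ 0.2  -0.7   0.03] level [ 0.15 -0.09 -0.  ]
```

Emit:
step_arm:
  motion:
    - [0,0,-0.35,0,0,-5]
    - [0,0,-0.35,0,0,-5]

```text
clock: 8.1
position: [0.6676, -0.0109, 0.1583]
ee_rot: [0.949, 0.316, 0.001, 0.001]
ft_force: [0.5, 1.0, 0.4]
grip_width: 0.599
```

```bash
python3 m.py
```

```text
t 8.25 turned 79.6 Mz [-0.192  0.088  0.092  0.115] mean 0.026 F [-0.29  1.16 -0.47] z lag mm (ideal-actual) 0.04 p [ 0.6676 -0.0109  0.1583] w 0.597 j7 -1.173
xy delta tool mm [-0.53  0.52  0.  ] F tool [ 0.46 -1.11  0.47] level [ 0.16 -0.06 -0.  ]
```

Emit:
step_arm:
  motion:
    - [0,0,-0.28,0,0,-4]
    - [0,0,-0.28,0,0,-4]

```text
clock: 8.55
position: [0.6675, -0.0108, 0.1589]
ee_rot: [0.925, 0.379, 0.001, 0.001]
ft_force: [0.1, 0.6, -0.4]
grip_width: 0.593
```

```bash
python3 m.py
```

```text
t 8.7 turned 87.3 Mz [-0.143  0.099  0.109  0.138] mean 0.051 F [ 0.09  0.55 -0.17] z lag mm (ideal-actual) 0.06 p [ 0.6676 -0.0108  0.1588] w 0.597 j7 -1.046
xy delta tool mm [-0.57  0.5   0.  ] F tool [ 0.45 -0.33  0.17] level [ 0.17 -0.03 -0.  ]
```

Emit:
step_arm:
  motion:
    - [0,0,-0.35,0,0,-5]
    - [0,0,-0.35,0,0,-5]

```text
clock: 9.0
position: [0.6675, -0.0108, 0.1596]
ee_rot: [0.89, 0.457, 0.001, 0.001]
ft_force: [0.5, 2.1, 1.1]
grip_width: 0.59
```

```bash
python3 m.py
```

```text
t 9.15 turned 97.1 Mz [-0.195  0.167  0.095  0.162] mean 0.057 F [-0.29  1.18  0.25] z lag mm (ideal-actual) 0.06 p [ 0.6675 -0.0108  0.1595] w 0.595 j7 -0.887
xy delta tool mm [-0.66  0.5   0.  ] F tool [ 0.79 -0.93 -0.25] level [ 0.16  0.01 -0.  ]
```

Emit:
step_arm:
  motion:
    - [0,0,-0.35,0,0,-5]
    - [0,0,-0.35,0,0,-5]

```text
clock: 9.45
position: [0.6674, -0.0107, 0.1602]
ee_rot: [0.848, 0.53, 0.0, 0.001]
ft_force: [-0.3, 0.3, 0.3]
grip_width: 0.594
```

```bash
python3 m.py
```

```text
t 9.6 turned 106.8 Mz [-0.167  0.054  0.114  0.151] mean 0.038 F [-0.13  0.66 -0.08] z lag mm (ideal-actual) 0.06 p [ 0.6674 -0.0107  0.1602] w 0.594 j7 -0.728
xy delta tool mm [-0.75  0.45  0.  ] F tool [ 0.54 -0.41  0.08] level [0.16 0.05 0.  ]
```

Emit:
step_arm:
  motion:
    - [0,0,-0.35,0,0,-5]
    - [0,0,-0.35,0,0,-5]

```text
clock: 9.9
position: [0.6674, -0.0107, 0.1609]
ee_rot: [0.8, 0.6, 0.0, 0.002]
ft_force: [-0.6, 0.4, 0.1]
grip_width: 0.597
```

```bash
python3 m.py
```

```text
t 10.05 turned 116.5 Mz [-0.183  0.091  0.043  0.106] mean 0.014 F [-0.78  1.34  0.34] z lag mm (ideal-actual) 0.1 p [ 0.6673 -0.0107  0.1608] w 0.598 j7 -0.569
xy delta tool mm [-0.8   0.41  0.  ] F tool [ 1.06 -1.12 -0.34] level [0.14 0.09 0.  ]
```

Emit:
step_arm:
  motion:
    - [0,0,-0.35,0,0,-5]
    - [0,0,-0.35,0,0,-5]

```text
clock: 10.35
position: [0.6673, -0.0107, 0.1616]
ee_rot: [0.746, 0.666, -0.0, 0.002]
ft_force: [-0.3, 1.0, 0.3]
grip_width: 0.598
```

```bash
python3 m.py
```

```text
t 10.5 turned 126.2 Mz [-0.187  0.112  0.085  0.095] mean 0.026 F [-0.58  1.11  0.07] z lag mm (ideal-actual) 0.08 p [ 0.6673 -0.0107  0.1615] w 0.596 j7 -0.41
xy delta tool mm [-0.89  0.32  0.  ] F tool [ 1.04 -0.71 -0.08] level [ 0.12  0.12 -0.  ]
```

Emit:
step_arm:
  motion:
    - [0,0,-0.35,0,0,-5]
    - [0,0,-0.35,0,0,-5]

```text
clock: 10.8
position: [0.6672, -0.0107, 0.1622]
ee_rot: [0.687, 0.727, -0.0, 0.002]
ft_force: [-0.3, 0.9, 0.4]
grip_width: 0.598
```

```bash
python3 m.py
```

```text
t 10.95 turned 135.9 Mz [-0.177  0.069  0.089  0.081] mean 0.016 F [-1.19  0.88  0.07] z lag mm (ideal-actual) 0.1 p [ 0.6672 -0.0107  0.1622] w 0.595 j7 -0.252
xy delta tool mm [-0.91  0.23  0.  ] F tool [ 0.94 -1.14 -0.07] level [ 0.09  0.15 -0.  ]
```

Emit:
step_arm:
  motion:
    - [0,0,-0.35,0,0,-5]
    - [0,0,-0.35,0,0,-5]

```text
clock: 11.25
position: [0.6671, -0.0107, 0.1629]
ee_rot: [0.623, 0.782, -0.001, 0.002]
ft_force: [-0.4, 0.2, -0.4]
grip_width: 0.594
```

```bash
python3 m.py
```

```text
t 11.4 turned 145.6 Mz [-0.248  0.021  0.078  0.116] mean -0.008 F [-1.26  0.58 -0.43] z lag mm (ideal-actual) 0.08 p [ 0.6672 -0.0107  0.1629] w 0.596 j7 -0.094
xy delta tool mm [-0.91  0.14  0.  ] F tool [ 0.85 -1.1   0.42] level [0.06 0.17 0.  ]
```

Emit:
step_arm:
  motion:
    - [0,0,-0.28,0,0,-4]
    - [0,0,-0.28,0,0,-4]

```text
clock: 11.7
position: [0.6671, -0.0107, 0.1635]
ee_rot: [0.57, 0.822, -0.001, 0.002]
ft_force: [-2.2, 0.6, 0.8]
grip_width: 0.595
```

```bash
python3 m.py
```

```text
t 11.85 turned 153.4 Mz [-0.23   0.021  0.166  0.083] mean 0.01 F [-1.67  0.71  0.72] z lag mm (ideal-actual) 0.1 p [ 0.6671 -0.0107  0.1634] w 0.596 j7 0.032
xy delta tool mm [-0.95  0.08  0.  ] F tool [ 1.25 -1.32 -0.72] level [0.03 0.19 0.  ]
```

Emit:
step_arm:
  motion:
    - [0,0,-0.28,0,0,-4]
    - [0,0,-0.28,0,0,-4]

```text
clock: 12.15
position: [0.6671, -0.0107, 0.164]
ee_rot: [0.513, 0.859, -0.001, 0.001]
ft_force: [-1.2, 0.9, 1.1]
grip_width: 0.593
```

```bash
python3 m.py
```

```text
t 12.3 turned 161.1 Mz [-0.181  0.061  0.074  0.043] mean -0.001 F [-1.48  0.87  0.6 ] z lag mm (ideal-actual) 0.09 p [ 0.6671 -0.0107  0.164 ] w 0.597 j7 0.158
xy delta tool mm [-0.98 -0.02  0.  ] F tool [ 1.46 -0.9  -0.61] level [-0.   0.2  0. ]
```

Emit:
step_arm:
  motion:
    - [0,0,-0.35,0,0,-5]
    - [0,0,-0.35,0,0,-5]

```text
clock: 12.6
position: [0.667, -0.0108, 0.1647]
ee_rot: [0.437, 0.899, -0.001, 0.001]
ft_force: [-2.1, 0.2, -0.4]
grip_width: 0.592
```

```bash
python3 m.py
```

```text
t 12.75 turned 170.9 Mz [-0.214  0.169  0.141  0.073] mean 0.042 F [-2.06  0.56  0.26] z lag mm (ideal-actual) 0.09 p [ 0.667  -0.0108  0.1646] w 0.595 j7 0.317
xy delta tool mm [-0.97 -0.12  0.  ] F tool [ 1.71 -1.29 -0.26] level [-0.05  0.19 -0.  ]
```

Emit:
step_arm:
  motion:
    - [0,0,-0.28,0,0,-4]
    - [0,0,-0.28,0,0,-4]

```text
clock: 13.05
position: [0.667, -0.0108, 0.1652]
ee_rot: [0.376, 0.927, -0.001, 0.001]
ft_force: [-1.9, 0.7, -0.3]
grip_width: 0.594
```

```bash
python3 m.py
```

```text
t 13.2 turned 178.6 Mz [-0.185  0.069  0.082  0.107] mean 0.018 F [-2.62  0.39  0.67] z lag mm (ideal-actual) 0.09 p [ 0.667  -0.0108  0.1652] w 0.596 j7 0.442
xy delta tool mm [-0.92 -0.2   0.  ] F tool [ 2.14 -1.55 -0.67] level [-0.08  0.19 -0.  ]
```

Emit:
step_arm:
  motion:
    - [0,0,-0.35,0,0,-5]
    - [0,0,-0.35,0,0,-5]

```text
clock: 13.5
position: [0.6669, -0.0108, 0.1659]
ee_rot: [0.296, 0.955, -0.002, 0.001]
ft_force: [-2.1, 1.0, -0.0]
grip_width: 0.6
```

```bash
python3 m.py
```

```text
t 13.65 turned 188.3 Mz [-0.291  0.05   0.063  0.077] mean -0.025 F [-2.33  0.29  0.31] z lag mm (ideal-actual) 0.09 p [ 0.6669 -0.0108  0.1659] w 0.597 j7 0.601
xy delta tool mm [-0.9  -0.31  0.  ] F tool [ 2.08 -1.08 -0.31] level [-0.12  0.18 -0.  ]
```

Emit:
step_arm:
  motion:
    - [0,0,-0.28,0,0,-4]
    - [0,0,-0.28,0,0,-4]

```text
clock: 13.95
position: [0.6669, -0.0109, 0.1664]
ee_rot: [0.231, 0.973, -0.002, 0.001]
ft_force: [-2.0, -0.1, 0.3]
grip_width: 0.594
```

```bash
python3 m.py
```

```text
t 14.1 turned 196.0 Mz [-0.319 -0.101 -0.019  0.013] mean -0.107 F [-2.39  0.39 -0.23] z lag mm (ideal-actual) 0.15 p [ 0.6669 -0.0108  0.1663] w 0.588 j7 0.726
xy delta tool mm [-0.91 -0.41  0.  ] F tool [ 2.31 -0.73  0.23] level [-0.15  0.15  0.  ]
```

Buffer contact felt near 187° (both readings shifted by about 0.125 N m). A bit further to firm.

Emit:
step_arm:
  motion:
    - [0,0,-0.2,0,0,-3]
    - [0,0,-0.2,0,0,-3]

```text
clock: 14.4
position: [0.6668, -0.0109, 0.1667]
ee_rot: [0.183, 0.983, -0.002, 0.001]
ft_force: [-1.6, -0.4, -0.6]
grip_width: 0.596
```

```bash
python3 m.py 0 6
```

```text
t 14.65 turned 201.8 Mz [-0.421 -0.096 -0.105 -0.094 -0.081 -0.147] mean -0.157 F [-2.51  0.07 -0.12] z lag mm (ideal-actual) 0.15 p [ 0.6668 -0.0109  0.1667] w 0.596 j7 0.82
xy delta tool mm [-0.85 -0.38  0.  ] F tool [ 2.37 -0.84  0.11] level [-0.18  0.14  0.  ]
```

Firm: about 0.2 N m above free running (≈1 mm squeeze, ≈0.33 N m). Releasing and rising.

Emit:
step_arm:
  motion:
    - [0,0,0,0,0,0]
    - [0,0,0,0,0,0]
    - [0,0,0,0,0,0]
    - [0,0,0,0,0,0]
  jaw: 85

```text
clock: 15.2
position: [0.6676, -0.0116, 0.1672]
ee_rot: [0.184, 0.983, -0.002, 0.002]
ft_force: [0.4, -0.1, 0.9]
grip_width: 0.994
```

```bash
python3 m.py 0 2
```

```text
t 15.25 turned 201.7 Mz [-0.034 -0.009] mean -0.021 F [0.11 0.13 0.14] z lag mm (ideal-actual) -0.3 p [ 0.6676 -0.0116  0.1672] w 0.994 j7 0.819
xy delta tool mm [ 0.1  -0.06 -0.  ] F tool [-0.06  0.16 -0.14] level [-0.21  0.27  0.  ]
```

Emit:
step_arm:
  motion:
    - [0,0,-20,0,0,0]
    - [0,0,-25,0,0,0]
    - [0,0,-25,0,0,0]
    - [0,0,-15,0,0,-9]
    - [0,0,0,0,0,-9]
    - [0,0,0,0,0,-9]
    - [0,0,0,0,0,0]

```text
clock: 16.18
position: [0.6682, -0.01, 0.2651]
ee_rot: [-0.057, 0.998, -0.002, 0.005]
ft_force: [-0.7, 0.4, -0.0]
grip_width: 0.993
```

```bash
python3 s.py .549 -.027 .25
```

```text
t 16.18 p [ 0.6682 -0.01    0.2651] yaw -173.4 tz [ 0.01  -0.004 -1.   ] q [ 0.618  0.627 -1.086  1.248  0.553  1.56   1.308] F [-0.65  0.4  -0.04] M [0.014 0.004 0.01 ] w 0.993
delta tool mm [120.5  -3.2  14. ]
level deg (tool) [-0.3   0.56  0.  ]
```

Emit:
step_arm:
  motion:
    - [30,-1,0,-0.3,0.5,0]
    - [40,-1,0,0,0,0]
    - [35,-1,0,0,0,0]
    - [13,0,0,0,0,0]
    - [0,0,0,0,0,0]

```text
clock: 16.8
position: [0.5485, -0.0253, 0.2676]
ee_rot: [-0.047, 0.999, -0.0, 0.001]
ft_force: [-0.2, 1.4, -0.5]
grip_width: 0.996
```

```bash
python3 s.py .549 -.027 .25
python3 - <<'E'
from h import *
print(proj("wrist",[[.549,-.027,.076]]))
cv2.imwrite("pics/w3.png",manip.camera("wrist"))
a=manip.camera("side")[145:300,225:400];cv2.imwrite("pics/s3.png",cv2.resize(a,None,fx=3.8,fy=3.8))
E
```

```text
t 16.8 p [ 0.5485 -0.0253  0.2676] yaw -174.6 tz [ 0.003 -0.    -1.   ] q [ 0.958  0.375 -1.237  1.566  0.357  1.452  1.365] F [-0.19  1.4  -0.52] M [ 0.02  -0.025 -0.012] w 0.996
delta tool mm [-0.3 -1.7 17.6]
level deg (tool) [-0.04  0.17  0.  ]
[[320.65154518 177.79207184]]
```

View pics/w3.png

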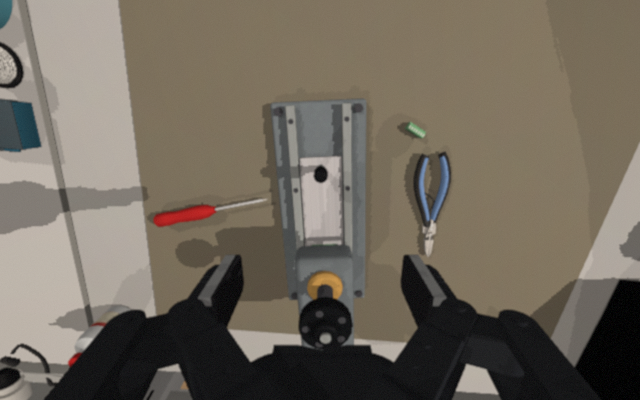

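View pics/s3.png

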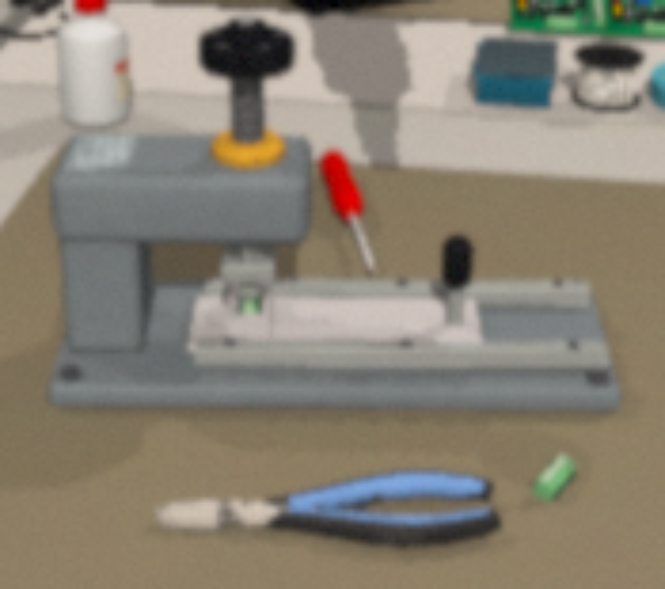

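```bash
python3 - <<'E'
from h import *
a=cv2.imread("pics/w3.png")[150:200,290:350];cv2.imwrite("pics/w3z.png",cv2.resize(a,None,fx=10,fy=10,interpolation=cv2.INTER_CUBIC))
print(proj("wrist",[[.549,-.027,.076],[.549,-.027,.061],[.549,-.027,.046]]))
E
python3 s.py
```

```text
[[320.27114054 177.14714412]
 [320.33029681 174.3146823 ]
 [320.38492873 171.69885093]]
t 16.9 p [ 0.5493 -0.025   0.2674] yaw -174.5 tz [ 0.003  0.001 -1.   ] q [ 0.956  0.377 -1.236  1.565  0.358  1.452  1.366] F [0.93 0.22 0.36] M [ 0.042  0.027 -0.056] w 0.995
level deg (tool) [ 0.03  0.18 -0.  ]
```

View pics/w3z.png

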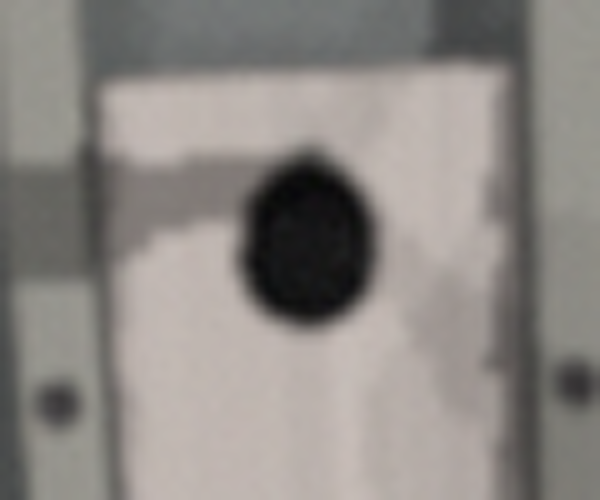

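Knob centre at (320.5,173.5) vs predicted (320.3,174.3), so it is well placed. The green block is visible in the pocket and the ram is up. Descending.

Emit:
step_arm:
  motion:
    - [0,-2,20,0,0,-2]
    - [0,0,30,0,0,0]
    - [0,0,30,0,0,0]
    - [0,0,25,0,0,0]
    - [0,0,20,0,0,0]
    - [0,0,0,0,0,0]

```text
clock: 17.65
position: [0.5508, -0.0251, 0.1325]
ee_rot: [-0.068, 0.998, 0.003, -0.0]
ft_force: [-0.7, -0.6, 1.5]
grip_width: 0.996
```

```bash
python3 s.py .549 -.027 .045
```

```text
t 17.65 p [ 0.5508 -0.0251  0.1325] yaw -172.2 tz [-0.     0.006 -1.   ] q [ 0.888  0.504 -1.154  1.736  0.482  1.226  1.319] F [-0.69 -0.6   1.5 ] M [-0.001 -0.001 -0.015] w 0.996
delta tool mm [ 2.1 -2.1 87.5]
level deg (tool) [ 0.33  0.02 -0.  ]
```

Emit:
step_arm:
  motion:
    - [2,-2.5,15,0.3,0,0]
    - [0,0,20,0,0,0]
    - [0,0,20,0,0,0]
    - [0,0,10,0,0,0]
    - [0,0,0,0,0,0]

```text
clock: 18.27
position: [0.5499, -0.0279, 0.0637]
ee_rot: [-0.068, 0.998, 0.0, 0.001]
ft_force: [0.8, -0.1, -0.2]
grip_width: 0.996
```

```bash
python3 s.py .549 -.027 .045
```

```text
t 18.27 p [ 0.5499 -0.0279  0.0637] yaw -172.1 tz [ 0.002  0.    -1.   ] q [ 0.836  0.579 -1.084  1.8    0.569  1.114  1.263] F [ 0.81 -0.06 -0.2 ] M [-0.077 -0.013  0.031] w 0.996
delta tool mm [ 0.8  1.  18.7]
level deg (tool) [-0.    0.09 -0.  ]
```

Emit:
step_arm:
  motion:
    - [1,1,10,0,0,0]
    - [0,0,8,0,0,0]
    - [0,0,0,0,0,0]

```text
clock: 18.65
position: [0.5493, -0.027, 0.0453]
ee_rot: [-0.068, 0.998, -0.0, 0.001]
ft_force: [-0.3, -0.9, 0.5]
grip_width: 0.998
```

Emit:
step_arm:
  motion:
    - [0,0,0,0,0,0]
    - [0,0,0,0,0,0]
    - [0,0,0,0,0,0]
    - [0,0,0,0,0,0]
    - [0,0,0,0,0,0]
    - [0,0,0,0,0,0]
  jaw: 10
  force: 30

```text
clock: 19.4
position: [0.5499, -0.0272, 0.0462]
ee_rot: [-0.068, 0.998, -0.0, 0.002]
ft_force: [1.7, -0.1, -0.5]
grip_width: 0.195
```

```bash
python3 s.py .549 -.027 .045
python3 - <<'E'
from h import *
a=manip.camera("side")[125:300,225:425];cv2.imwrite("pics/s4.png",cv2.resize(a,None,fx=3.4,fy=3.4))
E
```

```text
t 19.4 p [ 0.5499 -0.0272  0.0462] yaw -172.2 tz [ 0.004 -0.    -1.   ] q [ 0.82   0.599 -1.064  1.815  0.593  1.084  1.245] F [ 1.72 -0.07 -0.55] M [-0.006  0.019 -0.005] w 0.195
delta tool mm [0.9 0.3 1.2]
level deg (tool) [-0.06  0.24  0.  ]
```

View pics/s4.png

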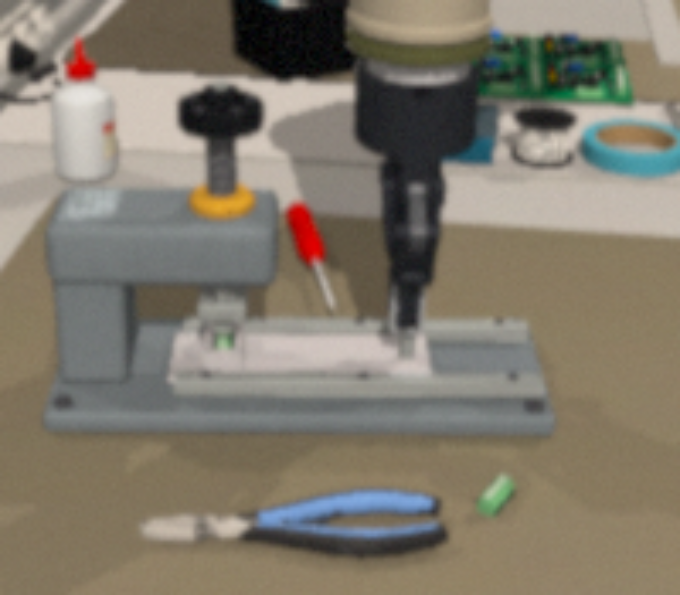

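Knob gripped. Pulling gently.

Emit:
step_arm:
  motion:
    - [2,0,0,0,0,0]
    - [4,0,0,0,0,0]
    - [5,0,0,0,0,0]
    - [5,0,0,0,0,0]
    - [5,0,0,0,0,0]
    - [4,0,0,0,0,0]

```text
clock: 20.2
position: [0.5246, -0.0307, 0.0462]
ee_rot: [-0.068, 0.998, -0.0, 0.003]
ft_force: [2.6, -0.3, -2.6]
grip_width: 0.194
```

```bash
python3 s.py .4904 -.0349 .0465
```

```text
t 20.2 p [ 0.5246 -0.0307  0.0462] yaw -172.2 tz [ 0.007  0.    -1.   ] q [ 0.878  0.553 -1.095  1.881  0.568  1.054  1.257] F [ 2.61 -0.33 -2.6 ] M [ 0.063 -0.657 -0.06 ] w 0.194
delta tool mm [34.5  0.5 -0.5]
level deg (tool) [-0.04  0.39  0.  ]
```

Emit:
step_arm:
  motion:
    - [4,0,0,0,0,0]
    - [5,0,0,0,0.2,0]
    - [5,0,0,0,0.2,0]
    - [5,0,0,0,0,0]
    - [5,0,0,0,0,0]
    - [3,0,0,0,0,0]

```text
clock: 20.95
position: [0.4959, -0.0346, 0.0462]
ee_rot: [-0.068, 0.998, -0.0, -0.0]
ft_force: [3.3, 0.1, -3.5]
grip_width: 0.198
```

```bash
python3 s.py .4904 -.0349 .0465
```

```text
t 20.95 p [ 0.4959 -0.0346  0.0462] yaw -172.2 tz [-0.    -0.001 -1.   ] q [ 0.941  0.506 -1.129  1.945  0.536  1.034  1.277] F [ 3.3   0.08 -3.54] M [ 0.17  -0.719  0.024] w 0.198
delta tool mm [ 5.5  0.4 -0.3]
level deg (tool) [-0.05 -0.03 -0.  ]
```

Emit:
step_arm:
  motion:
    - [2,0,0,0,0,0]
    - [2,0,0,0,0,0]
    - [1.5,0,0,0,0,0]
    - [1,0,0,0,0,0]

```text
clock: 21.45
position: [0.4903, -0.0353, 0.0463]
ee_rot: [-0.068, 0.998, -0.0, 0.001]
ft_force: [12.1, 1.9, -12.7]
grip_width: 0.192
```

```bash
python3 s.py .4904 -.0349 .0465
```

```text
t 21.45 p [ 0.4903 -0.0353  0.0463] yaw -172.2 tz [ 0.003 -0.    -1.   ] q [ 0.958  0.493 -1.139  1.961  0.528  1.024  1.283] F [ 12.1    1.9  -12.66] M [ 0.257 -2.532 -0.005] w 0.192
delta tool mm [-0.1  0.4 -0.2]
level deg (tool) [-0.02  0.16  0.  ]
```

End stop reached (60 mm, force rose to 12 N). Releasing and retreating.

Emit:
step_arm:
  motion:
    - [0,0,0,0,0,0]
    - [0,0,0,0,0,0]
    - [0,0,0,0,0,0]
    - [0,0,0,0,0,0]
    - [0,0,0,0,0,0]
  jaw: 85

```text
clock: 22.08
position: [0.489, -0.0354, 0.0461]
ee_rot: [-0.068, 0.998, -0.0, -0.0]
ft_force: [-0.9, 0.5, -0.7]
grip_width: 0.996
```

Emit:
step_arm:
  motion:
    - [0,0,-10,0,0,0]
    - [0,0,-20,0,0,0]
    - [0,0,-30,0,0,0]
    - [0,0,-30,0,0,0]
    - [0,0,-30,0,0,0]
    - [0,0,-20,0,0,0]
    - [0,0,0,0,0,0]

```text
clock: 22.95
position: [0.4897, -0.0336, 0.1976]
ee_rot: [-0.07, 0.998, -0.001, 0.001]
ft_force: [0.0, 0.3, -0.7]
grip_width: 0.993
```

```bash
python3 s.py
python3 - <<'E'
from h import *
p=[.6675,-.0113];k=lambda d:[p[0]+d*np.cos(.129),p[1]+d*np.sin(.129)]
print(proj("wrist",[k(-.18)+[.061],k(-.06)+[.03]]), proj("top",[k(-.18)+[.061],k(-.06)+[.03]]))
cv2.imwrite("pics/w5.png",manip.camera("wrist"))
a=manip.camera("side")[125:300,225:425];cv2.imwrite("pics/s5.png",cv2.resize(a,None,fx=3.4,fy=3.4))
a=manip.camera("top");cv2.imwrite("pics/t5.png",a)
E
```

```text
t 22.95 p [ 0.4897 -0.0336  0.1976] yaw -172.0 tz [ 0.003 -0.002 -1.   ] q [ 1.167  0.289 -1.34   1.807  0.297  1.276  1.46 ] F [ 0.05  0.28 -0.68] M [ 0.036 -0.009  0.042] w 0.993
level deg (tool) [-0.15  0.16 -0.  ]
[[321.51524182 189.536069  ]
 [320.53220501 272.07900496]] [[364.06503659 250.10167083]
 [357.25641662 200.4528743 ]]
```

View pics/w5.png

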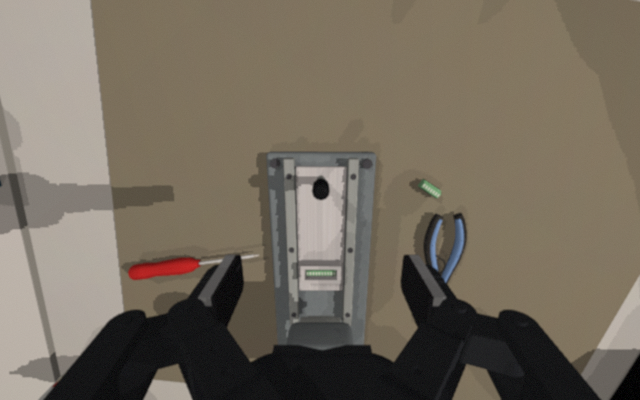

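View pics/s5.png

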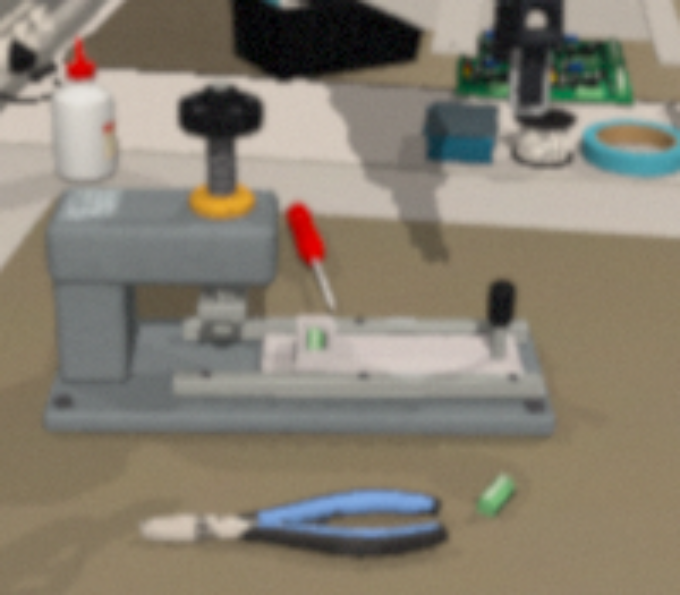

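The shuttle is fully out: the knob is at (321,188) against (321.5,189.5) predicted for 60 mm. The block is in its pocket at (320,273), the wheel height hasn't changed, and the bystanders are in place. Handing in.

```bash
python3 -c "
from workcell import manip
print(manip.hand_in())"
```

```text
the job is handed in; nothing more can be done
None
```

The press is open, the shuttle is pulled all the way out with its block still in the pocket, and I handed the job in at about 23 s of the 72 s allowed.

- **Ram:** I turned the wheel about 202° counter-clockwise while rising with it. The vertical force averaged under 1 N at each check. The buffer made contact at about 187°. I stopped when the torque was about 0.2 N m above free running, roughly 0.33 N m in all. I judge that to be about 1 mm of squeeze from the noisy torque reading and the angle; the buffer itself can't be seen. The wheel stayed at the same height after I let go.
- **Shuttle:** I drew it about 60 mm to its end stop, where the force rose from about 3 N to 12 N. I then let go and rose clear.
- **Last checks:** In the final wrist and side pictures, the knob was within 2 px of its expected fully-out position. The green block lay in its pocket. The pliers, screwdriver and spare block showed no visible movement, and the gripper was clear of everything.

None of the checks failed. The only disagreement was 2–4 mm between camera estimates of the wheel and knob positions; both grips still closed properly.

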